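# Stack the sorting trays in the carrier and shut its door

### The arm

A 7-joint arm with a two-finger parallel gripper is mounted at the origin on the work surface. World frame = base frame: x ahead of the robot, y to its left, z up, the work surface at z = 0. Lengths are in m, angles in rad, forces in N, time in s.
With the tool pointing down it reaches from about 0.425 to 0.925 m from the base axis. Payload 6.8 kg.
Tool frame: the origin (TCP) lies midway between the tips of the shut fingers; the grasp point (between the pads) lies 19 mm behind it; z points along the fingers, y is the line along which they close (so a half turn about z gives the same grasp; the last joint's range is limited). The gripper opens to 85 mm and grips with 20 to 120 N. Pads are 22 mm wide; open, the fingers measure 114 mm over their backs; the gripper's body (76 mm by 85 mm) begins 54 mm behind the grasp point. The pads swing forward as they close: fully open they stand 13 mm farther back than shut.
Start: joints at [-1.354, 0.477, 0.022, 1.555, -0.011, 1.109, -0.083], TCP at [0.215, 0.64, 0.231] pointing down, gripper open.
Joint ranges: [-2.96, 2.96], [-0.34, 2.1], [-1.41, 1.46], [0.24, 2.44], [-1.37, 4.51], [0.17, 1.92], [-2.96, 2.96]. Speed limits (rad/s): [2.39, 2.39, 3.14, 3.14, 3.14, 3.14, 3.14].

### API

Orientations are given as a rotation vector (axis times angle).
In Python, from bench import r gives the robot as it stands. The module is installed in compiled form; this text tells all that it offers.
- The arm moves only by the tool apply_moves, never from a script. Its argument "rows" is a list of rows, each a list of 6 numbers: the shift along the tool's x, y, z scaled (see below), then the turn, a rotation vector about the tool's x, y, z scaled (see below). A call has 1 to 5 rows; each row is the pose to reach, as a shift and turn from the pose commanded when the call began, along the tool's axes at that moment; what a row does not reach only later rows make up. The controller multiplies each number of a shift by 0.25 m and each number of a turn by 90 degrees. A row lasts 1/8 s, in which the tool goes at most 62.5 mm and 10.7 degrees, less where a joint would pass 70% of its speed; a pose out of reach is approached as far as the arm can. A call with a number of a shift or a turn outside -1 to 1 is refused whole. A call with a gripper value outside its range is refused whole. "claw" is the opening, from 0 (shut) to 1 (fully open), set as the call begins (left out, the last holds). The fingers move at their own pace and stop on an object; "newtons" is the grip in N (left out, the last holds). Time passes only in rows, so rows that repeat a pose let the fingers close. It gives the time, the measured TCP pose, the force, the opening and the grip force at its end, in the units of the state.
- r.get_obs(): the state, without advancing time (a new reading comes with each control period).
- r.grab_frame(name): name is "side" or "top"; returns a dict with "pixels" (400x640x3 uint8, red, green, blue), "intrinsics" (3x3 intrinsics, pixels), "dist" ([k1, k2, p1, p2, k3] as OpenCV has them; the pictures are not rectified), "eye" and "attitude" of the camera in the world. Camera axes: x right, y up, looking along -z (the intrinsics and any distortion apply to the point x, -y, -z); pixel columns grow to the right and rows downward; lengths in m; the calibration is good to about 2 mm. A picture is of the moment at which its call begins. There is no depth.
- r.hand_in(): hands the job in; it is judged then, once.
Trained networks look in a picture, given as the dict that the camera call returned (one of the last four; its "shot" number tells which), for a name from the list of things; names that differ only in an ending like _2 or _b are one class to them, and where a whole thing is asked for, a point or a joint stands for the part that bears it (a point fixed in the world has none). Each returns a list of dicts, best first, with "conf" (0 to 1); they miss things now and then, are a little off and sometimes report something else, mostly with a low value. They report only what shows in the picture. A call takes as long as a camera call.
- r.search_frame(picture, thing): "rect" ([left, top, width, height] in pixels, round what is visible of it).
- r.outline_of(picture, thing): "pixels" (400x640 bool, what is visible of it) and "rect" ([left, top, width, height] in pixels, round what is visible of it).
- r.landmark_of(picture, thing): "point" ([column, row] in pixels: a listed point, or the origin of a listed thing).
The state is a dict: "clock": time; "joints": joint angles; "qvel": joint speeds; "tau": joint torques, N m; "tcp_pos": TCP position; "orientation": TCP orientation; "contact_force": force on the tool from outside, world axes, zero at the start; "moment": the same for the moment, N m; "grip_width": finger opening in m; "gripper_force": force on a finger pad.
Only numpy, scipy, OpenCV 4.12 (cv2) and the standard library are available. Lean on these libraries where they do the work, as an engineer would, in place of code of your own. Each camera call takes 0.05 s, during which the arm holds its last target. There are 200 camera calls.

### The job

Put the sorting trays back in the white carrier by their handles: first the blue one on the lower tier, then the yellow one on the upper tier, each lowered gently with all four corner holes over their posts until it sits flat and fully home. Then push the carrier's yellow door shut until it clicks onto its catch. Keep the trays upright and leave the other things on the table where they are.

Things in the scene. Friction and masses are not known exactly. Their poses are not given: they have to be found in the camera images.
- carrier: White open-topped tray carrier, fixed, 156 mm (its x) by 196 mm (y), walls to 90 mm above the table, inner space 146 x 186 mm. x points from the door side to the back wall. Origin: centre of its underside, on the table, z up. Inside stand four upright stepped posts at x +-38 mm, y +-58 mm (see the tiers). The door closes the -x side.
- lower_tier (a point): Carrier's centre, 20 mm above the table, level with the tops of the posts' 32 mm wide foot flanges; axes as the carrier's. The blue tray's origin lies here, y axes parallel, when home. Above the flanges the posts are 20 mm in diameter up to 94 mm.
- upper_tier (a point): Carrier's centre, 94 mm above the table, level with the posts' shoulders (20 mm diameter, 2 mm chamfer); axes as the carrier's. The yellow tray's origin lies here, y axes parallel, when home. Above the shoulders stand brass pins, 9 mm in diameter, pointed, ending 112 mm above the table.
- blue_tray: Blue sorting tray with four WIDE corner holes, 24 mm in diameter, which pass down over the 20 mm posts to the lower tier. 150 mm long (its y), 110 mm wide (its x), 5 mm floor, rim 15 mm high, about 0.25 kg. Origin: centre of the underside, z up. Hole centres at x +-38, y +-58 mm. Either way round will do (half turn).
- blue_tray_handle (a point): Middle of the blue tray's black bar handle, 54 mm above the tray's underside; axes as the tray's. The bar runs along y: 92 mm long, 14 mm thick (x), 24 mm deep, top 66 mm and underside 42 mm above the tray's underside, on two legs at its ends.
- yellow_tray: Yellow sorting tray with four NARROW corner holes, 13 mm in diameter, which pass over the 9 mm pins only: it rests on the shoulders, the upper tier. 150 mm long (its y), 110 mm wide (its x), 5 mm floor, rim 15 mm high, about 0.25 kg. Origin: centre of the underside, z up. Hole centres at x +-38, y +-58 mm. Either way round will do (half turn).
- yellow_tray_handle (a point): Middle of the yellow tray's black bar handle, 54 mm above the tray's underside; axes as the tray's. The bar runs along y: 92 mm long, 14 mm thick (x), 24 mm deep, top 66 mm and underside 42 mm above the tray's underside, on two legs at its ends.
- door (a joint): Angle of the carrier's yellow door about its upright hinge, rad: 0 shut, to 1.6 open, swinging outwards; closing turns it anticlockwise seen from above. Starts 0.7 to 1.15 open, stays where left. In the last 0.1 rad a spring roller catch needs about 5 N at the push point, then pulls the door home to 0; short of the catch it stays ajar.
- door_hinge (a point): On the door's upright hinge axis, 51 mm above the table, at the carrier's x -83, y +95.5 mm. Axes turn with the door: -y runs along the panel to its free edge (181 mm off), -x is the outward normal. Panel 6 mm thick, centred on the axis, 13 to 89 mm above the table. A small knob stands 23 mm off the outer face, 158 mm from the hinge.
- door_push (a point): Point on the door's outer face, 105 mm from the hinge, 51 mm above the table, clear to be pushed; axes as point door_hinge (push along its +x). A fixed grey catch housing, 22 mm wide, stands outside the carrier beside the shut door's free edge.
- mug: blue mug, 80 mm across, 90 mm high, handle on its +y side; a bystander, loose; not to be disturbed.
- jar: amber jar with a white cap, 64 mm across, 100 mm high; a bystander, loose; not to be disturbed.
- brush: hand brush lying flat, 190 mm long; a bystander, loose; not to be disturbed.
- tub: loose closed white tub with a yellow lid underneath, 182 x 242 x 85 mm; a bystander, loose; not to be disturbed.
- bowl: white bowl, 120 mm across, 50 mm high; a bystander, loose; not to be disturbed.

How it is judged:
By the outcome, as a careful person would: the job done as asked, in the order asked, and still so for the second after the job is handed in, with the robot touching nothing.
It also fails if it takes over 72 s, if anything falls off the work surface, if the arm or the gripper's body presses on something with over 40 N, if the wrist force passes 120 N, or if a joint passes its speed limit or range.

## Working session

There is one attempt and no reset: what is moved stays moved. The work goes in short steps, Python scripts to look and compute and a tool call to move; the robot and the scene stay as the last step left them, time stands still between calls to the robot, and variables do not carry over. Pictures are saved under pics/ and viewed, at most 10 in all, crops included, and the job is handed in when it is done.

Besides the shell and the picture viewer there is one more tool, called after "Call:" as a command line: name --pt "numbers of a row" for each row, then --argument value for the rest. apply_moves: Moves the arm, as the interface text tells. Its arguments: {"type":"object","properties":{"rows":{"type":"array","items":{"type":"array","items":{"type":"number"}}},"claw":{"type":"number"},"newtons":{"type":"number"}},"required":["rows"]}

```bash
mkdir -p pics
cat > h.py <<'E'
import numpy as np, cv2
from scipy.spatial.transform import Rotation as R
from bench import r
def cam(f):
    A=np.array(f["attitude"],float)
    M=A if A.shape==(3,3) else (R.from_rotvec(A).as_matrix() if A.size==3 else R.from_quat(A).as_matrix())
    return np.array(f["intrinsics"]),np.array(f["dist"]),np.array(f["eye"]),M
def proj(f,P):
    K,d,e,M=cam(f); p=(np.atleast_2d(P)-e)@M*[1,-1,-1]
    return cv2.projectPoints(p.reshape(-1,1,3),np.zeros(3),np.zeros(3),K,d)[0].reshape(-1,2)
def ray(f,px):
    K,d,e,M=cam(f); u=cv2.undistortPoints(np.array(px,float).reshape(-1,1,2),K,d).reshape(-1,2)
    return e,(np.c_[u[:,0],-u[:,1],-np.ones(len(u))])@M.T
def atz(f,px,z):
    e,D=ray(f,px); return e+D*((z-e[2])/D[:,2])[:,None]
def save(f,n): cv2.imwrite("pics/"+n,cv2.cvtColor(f["pixels"],cv2.COLOR_RGB2BGR))
E
python3 - <<'E'
from h import *
print(r.get_obs())
Z=dict(carrier=0,blue_tray=0,blue_tray_handle=.054,yellow_tray=0,yellow_tray_handle=.054,door_hinge=.051,door_push=.051,lower_tier=.02,upper_tier=.094,mug=0,jar=0,brush=0,tub=0,bowl=0)
for n in("top","side"):
    f=r.grab_frame(n); save(f,n+"0.png"); print(n,f["attitude"],f["eye"],f["intrinsics"])
    for t,z in Z.items():
        for q in r.landmark_of(f,t)[:2]: print(t,np.round(q["point"],1),round(q["conf"],2),atz(f,q["point"],z).round(4))
E
```

```text
{'clock': 0.0, 'joints': array([-1.35414251,  0.47779567,  0.02232212,  1.55645917, -0.01146994,
        1.10931869, -0.08311717]), 'qvel': array([-1.12782078e-03,  9.24060608e-04, -1.36981634e-05, -7.00171791e-04,
        4.09545385e-04, -1.50746637e-03,  1.26961168e-03]), 'tau': array([ 7.06055494e-05, -5.96455586e+01,  1.60799190e+00, -2.81196374e+01,
        1.24864373e-02,  9.17502330e-03,  1.48309891e-05]), 'tcp_pos': array([0.21519663, 0.6391417 , 0.23032511]), 'orientation': array([-5.07808139e-01, -3.10013286e+00,  2.90152854e-03]), 'contact_force': array([-0.29400621, -0.13829056,  0.09608048]), 'moment': array([-0.00615168, -0.02065122,  0.00988964]), 'gripper_force': 0.0, 'grip_width': 0.08510316381094396}
top [ 0.10093075 -0.12401774 -1.56110714] [ 0.34973223 -0.03270497  1.33112291] [[369.76942715   0.         319.71800819]
 [  0.         369.76942715 198.0579093 ]
 [  0.           0.           1.        ]]
carrier [234.9 186.4] 0.9 [[0.5826 0.2585 0.    ]]
carrier [343.3 197.1] 0.16 [[ 0.5462 -0.1377  0.    ]]
blue_tray [347.  196.4] 0.65 [[ 0.5488 -0.1512  0.    ]]
bl
[... 1418 characters left out ...]
llow_tray_handle [356.7 267.9] 0.81 [[ 0.5214 -0.3826  0.054 ]]
yellow_tray_handle [281.7 276.5] 0.5 [[ 0.2839 -0.3197  0.054 ]]
door_hinge [290.4 192.9] 0.67 [[0.501  0.1608 0.051 ]]
door_push [311.  202.4] 0.61 [[0.5485 0.0568 0.051 ]]
lower_tier [398.5 321.3] 0.15 [[ 0.5383 -0.6186  0.02  ]]
upper_tier [298.6 170.1] 0.55 [[0.5775 0.2558 0.094 ]]
mug [360.  207.7] 0.6 [[0.7464 0.0094 0.    ]]
jar [285.7 276.5] 0.84 [[ 0.3155 -0.2653  0.    ]]
jar [354.4 268.3] 0.52 [[ 0.5454 -0.3244  0.    ]]
brush [271.  220.9] 0.49 [[0.382  0.0725 0.    ]]
tub [242.  178.8] 0.67 [[0.3752 0.4541 0.    ]]
bowl [396.1 320.7] 0.8 [[ 0.5449 -0.5976  0.    ]]
bowl [356.8 285.3] 0.51 [[ 0.5121 -0.4051  0.    ]]
```

Run:
```python
import cv2
a=cv2.imread("pics/top0.png")[110:290,130:500]; cv2.imwrite("pics/top0c.png",cv2.resize(a,(800,390),interpolation=cv2.INTER_CUBIC))
a=cv2.imread("pics/side0.png")[120:350,200:450]; cv2.imwrite("pics/side0c.png",cv2.resize(a,(640,589),interpolation=cv2.INTER_CUBIC))
```

```text
(no output)
```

View pics/top0c.png

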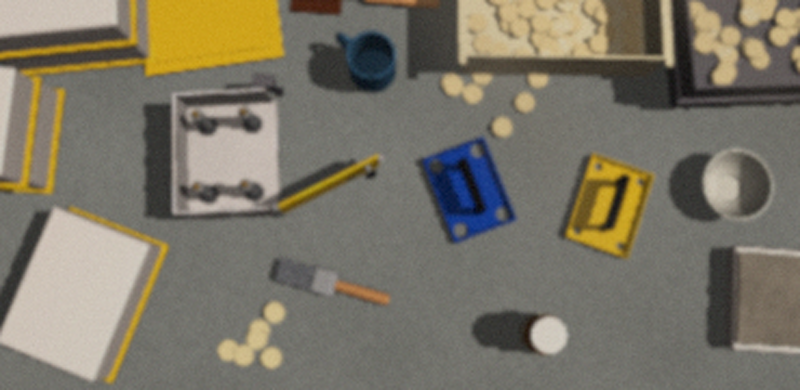

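View pics/side0c.png

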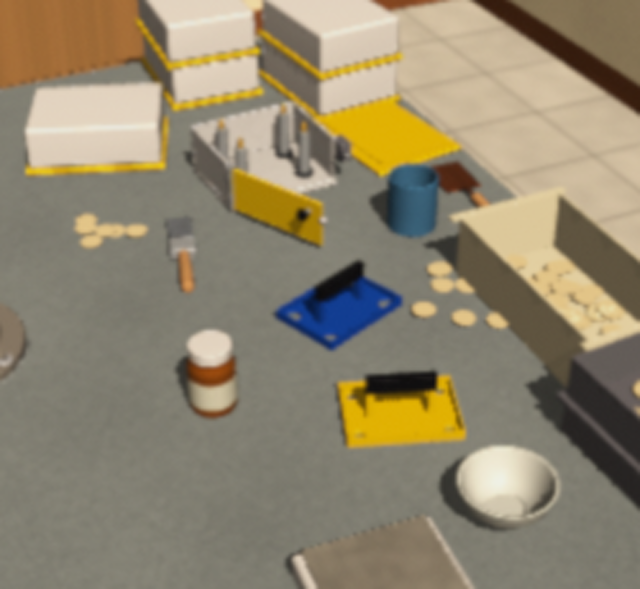

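```bash
cat >> h.py <<'E'
from scipy.optimize import least_squares
TH=np.linspace(0,2*np.pi,48,endpoint=False); DIR=np.c_[np.cos(TH),np.sin(TH)]
def sup(p): return (p@DIR.T).max(0)
def T(x,y,yaw,P):
    c,s=np.cos(yaw),np.sin(yaw); P=np.asarray(P,float)
    return np.c_[x+c*P[:,0]-s*P[:,1],y+s*P[:,0]+c*P[:,1],P[:,2]]
def box(a,b,h): return np.array([[i*a/2,j*b/2,k] for i in(-1,1) for j in(-1,1) for k in(0,h)])
def mask(f,lo,hi,near,rad):
    hsv=cv2.cvtColor(f["pixels"],cv2.COLOR_RGB2HSV); m=cv2.inRange(hsv,lo,hi)
    z=np.zeros_like(m); cv2.circle(z,tuple(int(v) for v in near),rad,255,-1); m&=z
    n,l,s,_=cv2.connectedComponentsWithStats(m); k=1+np.argmax(s[1:,4]); return l==k
def hull(m):
    ys,xs=np.nonzero(m); return np.c_[xs,ys].astype(float)
def fitbox(fs,ms,B,x0,z=0):
    S=[sup(hull(m)) for m in ms]
    B=B+[0,0,z]
    def g(p): return np.concatenate([sup(proj(f,T(p[0],p[1],p[2],B)))-s-.5 for f,s in zip(fs,S)])
    q=least_squares(g,x0,loss="soft_l1",f_scale=.5,x_scale=[.01,.01,.1]); return q.x,np.sqrt(np.mean(q.fun**2)),q
TRAY=box(.11,.15,.015)
LOB,HIB=(105,110,40),(130,255,255); LOY,HIY=(18,130,80),(32,255,255)
E
python3 - <<'E'
from h import *
fs=[r.grab_frame(n) for n in("top","side")]
for nm,lo,hi,c,x0 in(("blue",LOB,HIB,[.545,-.152,-.05],[.545,-.152,0]),("yel",LOY,HIY,[.528,-.385,0],[.528,-.385,0])):
    ms=[mask(f,lo,hi,proj(f,[[c[0],c[1],.01]])[0],45) for f in fs]
    print(nm,[m.sum() for m in ms])
    for yaw in(1.2,1.57,1.9):
        for sel in((0,1),(0,),(1,)):
            x,e,q=fitbox([fs[i] for i in sel],[ms[i] for i in sel],TRAY,[x0[0],x0[1],yaw]); print(yaw,sel,x.round(4),round(e,2))
a=fs[0]["pixels"][140:220,200:325,::-1]; cv2.imwrite("pics/ct.png",cv2.resize(a,(800,512),interpolation=cv2.INTER_CUBIC))
a=fs[1]["pixels"][155:220,265:345,::-1]; cv2.imwrite("pics/cs.png",cv2.resize(a,(720,585),interpolation=cv2.INTER_CUBIC))
E
```

```text
blue [np.int64(1049), np.int64(703)]
1.2 (0, 1) [ 0.5447 -0.1478  1.9413] 1.08
1.2 (0,) [ 0.5446 -0.1471  1.9387] 0.48
1.2 (1,) [ 0.5438 -0.1501  1.9471] 1.35
1.57 (0, 1) [ 0.5447 -0.1478  1.9413] 1.08
1.57 (0,) [ 0.5446 -0.1471  1.9387] 0.48
1.57 (1,) [ 0.5438 -0.1501  1.9471] 1.35
1.9 (0, 1) [ 0.5447 -0.1478  1.9413] 1.08
1.9 (0,) [ 0.5446 -0.1471  1.9387] 0.48
1.9 (1,) [ 0.5438 -0.1501  1.9471] 1.35
yel [np.int64(1153), np.int64(1040)]
1.2 (0, 1) [ 0.5189 -0.3854  1.2364] 0.45
1.2 (0,) [ 0.5203 -0.3848  1.23  ] 0.47
1.2 (1,) [ 0.5178 -0.3864  1.241 ] 0.22
1.57 (0, 1) [ 0.5189 -0.3854  1.2364] 0.45
1.57 (0,) [ 0.5203 -0.3848  1.2299] 0.47
1.57 (1,) [ 0.5178 -0.3864  1.241 ] 0.22
1.9 (0, 1) [ 0.5189 -0.3854  1.2364] 0.45
1.9 (0,) [ 0.5203 -0.3848  1.23  ] 0.47
1.9 (1,) [ 0.5178 -0.3864  1.241 ] 0.22
```

View pics/ct.png

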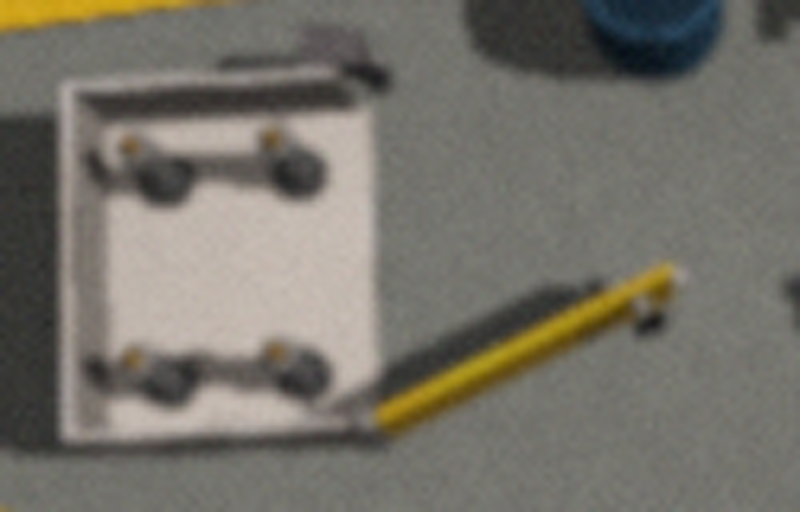

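View pics/cs.png

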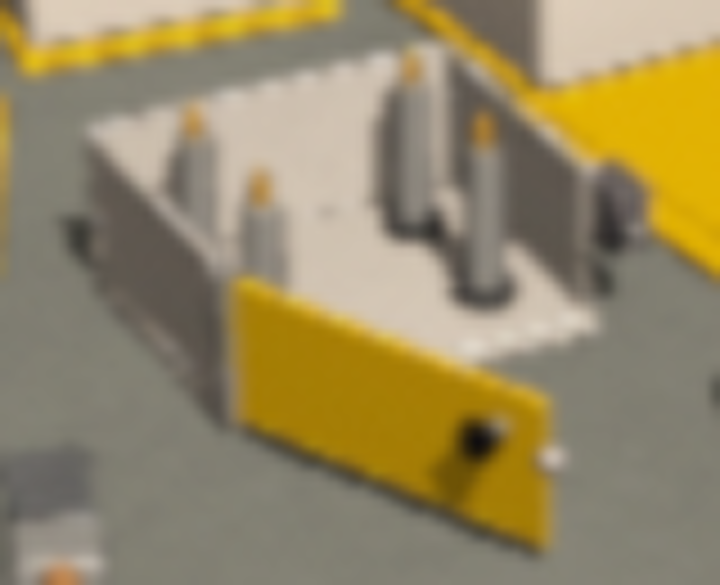

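```bash
cat > car.py <<'E'
from h import *
XY=np.array([[s*.038,t*.058] for s in(-1,1) for t in(-1,1)])
def brass(f,c,rad=5):
    im=f["pixels"].astype(float); g=np.clip(im[...,0]-im[...,2]*1.0-25,0,None)
    yy,xx=np.mgrid[:400,:640]; w=g*((xx-c[0])**2+(yy-c[1])**2<rad**2)
    return np.array([(w*xx).sum(),(w*yy).sum()])/w.sum() if w.sum()>50 else None
def carrier(fs,p0=(.59,.25,1.57)):
    out={}
    for sel in((0,1),(0,),(1,)):
        p=np.array([*p0,.103])
        for it in range(4):
            P=lambda p:T(p[0],p[1],p[2],np.c_[XY,np.full(4,p[3])])
            obs=[(i,k,brass(fs[i],u,7-it)) for i in sel for k,u in enumerate(proj(fs[i],P(p)))]
            obs=[o for o in obs if o[2] is not None]
            def g(p):
                pr={i:proj(fs[i],P(p)) for i in sel}
                return np.r_[np.concatenate([pr[i][k]-o for i,k,o in obs]),(p[3]-.104)/.004]
            q=least_squares(g,p,x_scale=[.01,.01,.1,.01]); p=q.x
        out[sel]=(p,np.sqrt(np.mean(q.fun**2)),len(obs))
    return out
E
python3 - <<'E'
from car import *
fs=[r.grab_frame(n) for n in("top","side")]
tp=(np.array([[130,145],[272,140],[133,357],[275,350]])+.5)/6.4-.5+[200,140]
sp=(np.array([[195,120],[412,67],[260,187],[485,130]])+.5)/9-.5+[265,155]
for f,p in zip(fs,(tp,sp)): print(atz(f,p,.105).round(4).tolist(), [brass(f,u) for u in p])
c=atz(fs[0],tp,.104).mean(0)
for k,v in carrier(fs,(c[0],c[1],1.57)).items(): print(k,v[0].round(4),v[1],v[2])
# door
c=carrier(fs,(c[0],c[1],1.57))[(0,1)][0]
h=T(*c[:3],[[-.083,.0955,0]])[0]
for i,f in enumerate(fs):
  m=mask(f,(15,130,60),(32,255,255),proj(f,[[.555,.06,.05]])[0],38); S=sup(hull(m)); print(m.sum())
  def g(a):
    D=np.array([[x,y,z] for x in(-.003,.003) for y in(0.,-.181) for z in(.013,.089)])
    return sup(proj(f,T(h[0],h[1],c[2]-a[0],D)))-S-.5
  for a0 in(.7,1.1):
    q=least_squares(g,[a0],loss="soft_l1",f_scale=.5,diff_step=1e-3); print("door",i,q.x,np.sqrt(np.mean(g(q.x)**2)))
print(h)
E
```

```text
[[0.6473, 0.2903, 0.105], [0.6505, 0.2145, 0.105], [0.5333, 0.2834, 0.105], [0.5376, 0.2087, 0.105]] [array([219.81512605, 162.07563025]), array([242.00787402, 160.94488189]), array([220.29285714, 195.65      ]), array([242.71900826, 194.49586777])]
[[0.5297, 0.2777, 0.105], [0.6446, 0.2843, 0.105], [0.5333, 0.2028, 0.105], [0.65, 0.2097, 0.105]] [array([286.20797721, 168.14529915]), array([311.08253589, 161.18779904]), array([293.62780749, 174.97647059]), array([319.3442623 , 168.32459016])]
(0, 1) [0.5929 0.2493 1.6302 0.1042] 0.34333640274736327 8
(0,) [0.5926 0.2495 1.6298 0.104 ] 0.033808738597598406 4
(1,) [0.6007 0.2524 1.6386 0.1051] 1.0148486152015572 4
262
door 0 [1.13812152] 1.0205875071742072
door 0 [1.13812153] 1.0205875002420497
579
door 1 [1.16351703] 0.524720745575967
door 1 [1.16351768] 0.5247210205838918
[0.50248246 0.16080002 0.        ]
```

```bash
cat >> h.py <<'E'
def down(yaw): # tool y along yaw, z down
    y=np.array([np.cos(yaw),np.sin(yaw),0]); z=np.array([0,0,-1.]); return np.c_[np.cross(y,z),y,z]
def plan(*targets,start=None):
    o=r.get_obs(); p=np.array(o["tcp_pos"]); M=R.from_rotvec(o["orientation"]).as_matrix()
    y=M[:,1]; print("t",round(o["clock"],2),"tcp",p.round(4),"yaw",round(float(np.arctan2(y[1],y[0])),4),"F",np.round(o["contact_force"],1),"w",round(o["grip_width"],4),"q",np.round(o["joints"],2))
    for t in targets:
        d=M.T@(np.array(t[:3])-p)/.25; w=R.from_matrix(M.T@down(t[3])).as_rotvec()/(np.pi/2)
        print(np.round(d,3).tolist()+np.round(w,3).tolist())
E
python3 - <<'E'
from h import *
plan((.38,.43,.23,.56),(.45,.25,.23,.0),(.545,-.147,.23,-1.203))
E
```

```text
t 1.7 tcp [0.2154 0.6397 0.2313] yaw 1.246 F [-0.4  0.6 -0.4] w 0.0855 q [-1.35  0.48  0.02  1.56 -0.01  1.11 -0.08]
[-0.892, -0.585, 0.005, 0.0, -0.0, 0.437]
[-1.387, -1.178, 0.005, 0.0, -0.0, 0.793]
[-2.254, -2.562, 0.005, 0.0, -0.0, 1.559]
```

Call:
apply_moves --pt "-0.9 -0.585 0 0 0 0.437" --pt "-0.9 -0.585 0 0 0 0.437" --pt "-0.9 -0.585 0 0 0 0.437" --pt "-0.9 -0.585 0 0 0 0.437" --pt "-0.95 -0.75 0 0 0 0.55"

```text
clock: 2.33
tcp_pos: [0.3833, 0.3843, 0.2317]
orientation: [1.769, 2.595, 0.003]
contact_force: [1.1, -0.3, 0.0]
grip_width: 0.0852
gripper_force: 0.0
```

Run:
```python
from h import *
plan((.45,.25,.23,.0),(.5,.05,.2,-.6),(.545,-.147,.12,-1.203))
```

```text
t 2.33 tcp [0.3833 0.3843 0.2317] yaw 0.3741 F [ 1.1 -0.3  0. ] w 0.0852 q [-1.13  0.26  0.28  1.89 -0.08  1.   -0.45]
[-0.597, 0.052, 0.007, 0.001, -0.0, 0.238]
[-1.415, -0.054, 0.127, 0.001, -0.001, 0.62]
[-2.214, -0.175, 0.446, 0.001, -0.001, 1.004]
```

Call:
apply_moves --pt "-0.25 0.02 0 0 0 0.119" --pt "-0.5 0.0 0 0 0 0.238" --pt "-0.75 0 0.03 0 0 0.357" --pt "-1 -0.01 0.06 0 0 0.476" --pt "-1 -0.01 0.1 0 0 0.595"

```text
clock: 2.95
tcp_pos: [0.4732, 0.148, 0.2069]
orientation: [2.754, 1.51, 0.002]
contact_force: [-0.7, 0.8, 0.4]
grip_width: 0.0856
gripper_force: 0.0
```

Run:
```python
from h import *
plan((.5446,-.1471,.15,-1.203),(.5446,-.1471,.037,-1.203))
```

```text
t 2.95 tcp [0.4732 0.148  0.2069] yaw -0.5677 F [-0.7  0.8  0.4] w 0.0856 q [-0.91  0.23  0.56  2.03 -0.15  0.92 -0.84]
[-0.842, 0.875, 0.228, 0.001, -0.001, 0.404]
[-0.842, 0.874, 0.68, 0.001, -0.001, 0.404]
```

Call:
apply_moves --pt "-0.17 0.175 0 0 0 0.1" --pt "-0.34 0.35 0 0 0 0.2" --pt "-0.51 0.525 0.05 0 0 0.3" --pt "-0.67 0.7 0.1 0 0 0.404" --pt "-0.842 0.875 0.2 0 0 0.404"

```text
clock: 3.58
tcp_pos: [0.548, -0.1388, 0.158]
orientation: [3.084, 0.598, 0.004]
contact_force: [1.2, 0.1, -0.2]
grip_width: 0.0856
gripper_force: 0.0
```

Run:
```python
from h import *
fs=[r.grab_frame(n) for n in("top","side")]
for i,f in enumerate(fs): print(i,[ (np.round(q["point"],1),round(q["conf"],2),atz(f,q["point"],.054).round(4)) for q in r.landmark_of(f,"blue_tray_handle")[:1]])
f=fs[1]; a=f["pixels"][170:310,250:430,::-1]; cv2.imwrite("pics/g1.png",cv2.resize(a,(720,560),interpolation=cv2.INTER_CUBIC))
print(proj(f,[[.5446,-.1471,.054]]))
plan((.5446,-.1471,.15,-1.203),(.5446,-.1471,.037,-1.203))
```

```text
0 []
1 [(array([333.8, 227.8]), 0.94, array([[ 0.5526, -0.1446,  0.054 ]]))]
[[332.12716292 228.67550576]]
t 3.77 tcp [ 0.5459 -0.139   0.1572] yaw -1.1905 F [ 0.3 -0.1 -0.1] w 0.0854 q [-0.41  0.46  0.72  1.93 -0.38  0.89 -0.69]
[-0.017, 0.028, 0.029, 0.0, 0.001, 0.008]
[-0.016, 0.028, 0.481, 0.0, 0.001, 0.008]
```

View pics/g1.png

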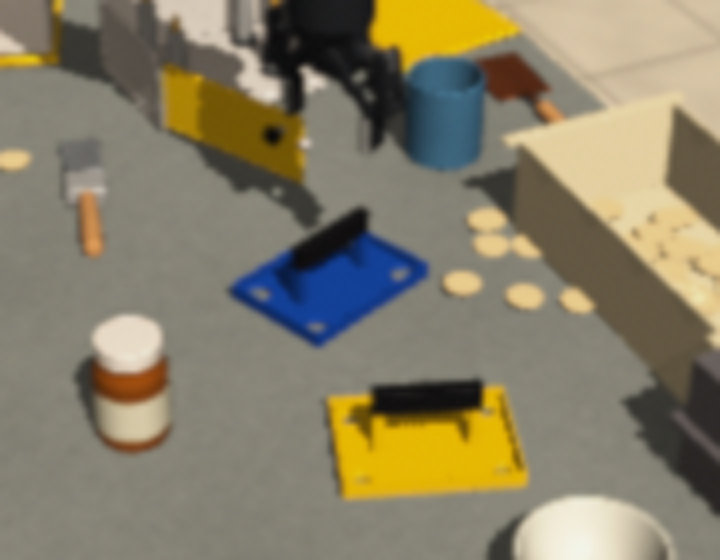

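Call:
apply_moves --pt "-0.017 0.028 0.15 0 0 0.008" --pt "-0.017 0.028 0.33 0 0 0.008" --pt "-0.017 0.028 0.48 0 0 0.008" --pt "-0.017 0.028 0.488 0 0 0.008" --pt "-0.017 0.028 0.488 0 0 0.008"

```text
clock: 4.4
tcp_pos: [0.5461, -0.1446, 0.037]
orientation: [3.087, 0.582, 0.003]
contact_force: [-0.5, 0.3, 0.8]
grip_width: 0.0855
gripper_force: 0.0
```

Call:
apply_moves --pt "0 0 0 0 0 0" --pt "0 0 0 0 0 0" --pt "0 0 0 0 0 0" --pt "0 0 0 0 0 0" --claw 0 --newtons 60

```text
clock: 4.9
tcp_pos: [0.5457, -0.146, 0.0364]
orientation: [3.087, 0.579, 0.002]
contact_force: [-7.8, 1.8, 15.5]
grip_width: 0.0129
gripper_force: 59.1
```

Run:
```python
from h import *
plan((.5446,-.1471,.19,-1.203))
```

```text
t 4.9 tcp [ 0.5457 -0.146   0.0364] yaw -1.2 F [-7.8  1.8 15.5] w 0.0129 q [-0.28  0.63  0.58  1.99 -0.55  0.67 -0.55]
[-0.005, 0.003, -0.615, 0.001, -0.001, 0.002]
```

Call:
apply_moves --pt "0 0 -0.1 0 0 0" --pt "0 0 -0.25 0 0 0" --pt "0 0 -0.43 0 0 0" --pt "0 0 -0.6 0 0 0" --pt "0 0 -0.6 0 0 0"

```text
clock: 5.52
tcp_pos: [0.5467, -0.146, 0.1883]
orientation: [3.087, 0.579, 0.008]
contact_force: [1.0, 0.5, -3.9]
grip_width: 0.0134
gripper_force: 58.9
```

Run:
```python
from h import *
plan((.57,.05,.187,-1.35),(.5926,.2495,.187,-1.512))
```

```text
t 5.53 tcp [ 0.5467 -0.146   0.1883] yaw -1.2 F [ 1.   0.5 -3.9] w 0.0134 q [-0.43  0.42  0.76  1.91 -0.36  0.95 -0.71]
[0.371, -0.697, 0.006, 0.001, -0.003, 0.096]
[0.744, -1.408, 0.006, 0.001, -0.003, 0.199]
```

Call:
apply_moves --pt "0.05 -0.09 0 0 0 0.01" --pt "0.15 -0.26 0 0 0 0.035" --pt "0.26 -0.48 0 0 0 0.066" --pt "0.37 -0.7 0 0 0 0.096" --pt "0.48 -0.9 0 0 0 0.125"

```text
clock: 6.15
tcp_pos: [0.5739, 0.1101, 0.1838]
orientation: [3.13, 0.273, -0.005]
contact_force: [1.4, -1.5, -2.9]
grip_width: 0.013
gripper_force: 58.9
```

Run:
```python
from h import *
plan((.5926,.2495,.187,-1.512))
```

```text
t 6.15 tcp [0.5739 0.1101 0.1838] yaw -1.397 F [ 1.4 -1.5 -2.9] w 0.013 q [-0.87  0.47  0.77  1.86 -0.4   0.97 -1.32]
[0.17, -0.536, -0.013, 0.0, 0.002, 0.073]
```

Call:
apply_moves --pt "0.06 -0.18 -0.01 0 0 0.03" --pt "0.12 -0.36 -0.01 0 0 0.055" --pt "0.165 -0.5 -0.013 0 0 0.073" --pt "0.17 -0.536 -0.013 0 0 0.073" --pt "0.17 -0.536 -0.013 0 0 0.073"

```text
clock: 6.78
tcp_pos: [0.5929, 0.2469, 0.1873]
orientation: [3.139, 0.096, -0.004]
contact_force: [0.4, -0.1, -2.6]
grip_width: 0.0132
gripper_force: 59.0
```

Run:
```python
from car import *
plan((.5926,.2495,.187,-1.512))
fs=[r.grab_frame(n) for n in("top","side")]
z=r.get_obs()["tcp_pos"][2]-.035
for i,f in enumerate(fs):
    m=mask(f,LOB,HIB,proj(f,[[.5926,.2495,z]])[0],50); print(m.sum())
    x,e,q=fitbox([f],[m],TRAY,[.5926,.2495,1.63],z); print(i,x.round(4),e); print(q.fun.round(1).tolist())
a=np.hstack([cv2.resize(f["pixels"][u:u+100,v:v+100,::-1],(400,400),interpolation=cv2.INTER_CUBIC) for f,u,v in((fs[0],130,185),(fs[1],125,250))]); cv2.imwrite("pics/p1.png",a)
```

```text
t 6.78 tcp [0.5929 0.2469 0.1873] yaw -1.5097 F [ 0.4 -0.1 -2.6] w 0.0132 q [-1.03  0.57  0.77  1.72 -0.45  1.04 -1.61]
[-0.0, -0.01, 0.001, 0.001, 0.002, 0.001]
759
0 [0.584  0.2461 1.602 ] 6.999748142006044
[0.3, 0.5, 0.9, 1.3, 1.6, 1.9, 2.2, 2.3, 2.3, 2.2, 2.1, 2.0, 1.6, 1.6, 1.6, 1.6, 1.6, 1.7, 1.7, 1.6, 1.4, 1.1, 0.9, 0.6, 0.3, 2.4, 5.4, 8.3, 11.1, 13.7, 16.0, 17.6, 19.0, 17.6, 13.9, 10.0, 6.8, 6.8, 6.8, 6.6, 6.3, 5.8, 5.3, 4.7, 4.1, 3.5, 2.6, 1.5]
501
1 [0.5889 0.2415 1.6087] 0.5109324457329526
[0.3, 0.4, 0.6, 0.6, 0.7, 0.8, 0.8, 0.6, 0.5, 0.2, -0.1, -0.1, 0.3, 0.3, 0.3, 0.3, 0.3, 0.3, 0.2, 0.5, 0.5, 0.4, 0.3, 0.2, 0.3, 0.4, 0.5, 0.6, 0.7, 0.8, 0.9, 0.7, 0.5, 0.3, 0.1, 0.0, 0.7, 0.8, 0.8, 0.8, 0.7, 0.6, 0.2, 0.2, 0.3, 0.3, 0.3, 0.3]
```

View pics/p1.png

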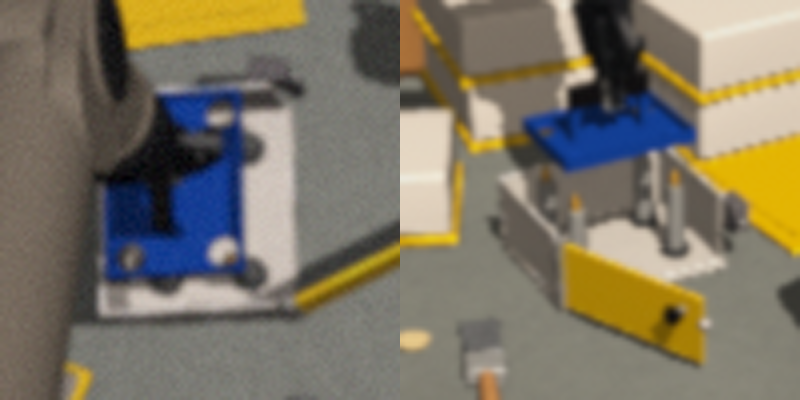

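```bash
cat > rel.py <<'E'
from car import *
TP=np.array([[219.815,162.076],[242.008,160.945],[220.293,195.65],[242.719,194.496]]) # brass top: order (+x? see XYT)
SP=np.array([[286.208,168.145],[311.083,161.188],[293.628,174.976],[319.344,168.325]])
def pins(f,obs,z):
    def g(p):
        P=proj(f,T(*p,np.c_[XY,np.full(4,z)]))
        return (P-np.array([obs[np.argmin(((obs-u)**2).sum(1))] for u in P])).ravel()
    q=least_squares(g,[.591,.247,1.63],x_scale=[.01,.01,.1],diff_step=1e-4); return q.x.round(4),q.cost
def traytop(f,lo,hi,z,c,rad,ths,x0):
    hsv=cv2.cvtColor(f["pixels"],cv2.COLOR_RGB2HSV); m=cv2.inRange(hsv,lo,hi)
    k=np.zeros_like(m); cv2.circle(k,tuple(int(v) for v in c),rad,255,-1); m=cv2.morphologyEx(m&k,cv2.MORPH_OPEN,np.ones((2,2)))
    S=sup(hull(m)); B=TRAY+[0,0,z]; sel=np.zeros(48,bool); sel[ths]=True
    g=lambda p:(sup(proj(f,T(p[0],p[1],p[2],B)))-S-p[3]*10)[sel]
    q=least_squares(g,[*x0,.05],x_scale=[.01,.01,.1,.1],loss="soft_l1",f_scale=.4); return q.x.round(4),q.fun.round(1).tolist()
E
python3 - <<'E'
from rel import *
for z in(.102,.104): print(z,"top",pins(None or r.grab_frame("top"),TP,z),"side",pins(r.grab_frame("side"),SP,z))
o=r.get_obs(); z=o["tcp_pos"][2]-.035; plan()
f=r.grab_frame("top"); c=proj(f,[[.593,.247,z]])[0]
print(traytop(f,LOB,HIB,z,c,32,np.r_[0:18,40:48],[.593,.247,1.63]))
f=r.grab_frame("side"); c=proj(f,[[.593,.247,z]])[0]
print(traytop(f,LOB,HIB,z,c,40,np.arange(48),[.593,.247,1.63]))
E
```

```text
0.102 top (array([0.5929, 0.25  , 1.6298]), np.float64(0.0014257786148528736)) side (array([0.5945, 0.2513, 1.6302]), np.float64(0.7554406195350727))
0.104 top (array([0.5925, 0.2495, 1.6298]), np.float64(0.005226131326402121)) side (array([0.5931, 0.2477, 1.6307]), np.float64(0.7063133289486715))
t 7.08 tcp [0.594  0.2458 0.1891] yaw -1.5127 F [-0.1 -0.8 -2.5] w 0.0133 q [-1.02  0.57  0.77  1.72 -0.45  1.04 -1.61]
(array([0.5883, 0.2418, 1.6229, 0.097 ]), [-0.6, -0.4, -0.2, -0.0, 0.2, 0.3, 0.4, 0.3, 0.2, 0.1, -0.1, -0.2, 0.1, 0.0, -0.0, -0.1, -0.1, -0.1, 0.2, 0.2, 0.2, 0.0, -0.1, -0.1, -0.2, -0.3])
(array([0.5894, 0.2313, 1.6303, 0.1018]), [-0.0, 0.1, 0.1, 0.2, 0.2, 0.2, 0.2, 0.1, 0.1, -0.0, -0.4, -0.5, -0.3, -0.2, -0.1, -0.0, 0.0, -0.0, -0.5, 0.1, 0.1, 0.1, -0.0, -0.1, -0.1, 0.1, 0.2, 0.3, 0.4, 0.4, 0.5, 0.3, 0.1, -0.1, -0.5, -0.7, -0.4, -0.3, -0.2, -0.1, -0.1, -0.4, 0.1, 0.1, 0.1, 0.1, 0.1, 0.0])
```

Run:
```python
from rel import *
f=r.grab_frame("top")
px=(np.array([[220,112],[130,257],[222,250]])+.5)/4-.5+[185,130]
im=f["pixels"].astype(float); yy,xx=np.mgrid[:400,:640]
P=atz(f,px,.1545)
loc=np.array([[-.038,-.058],[.038,.058],[-.038,.058]])
# refine: whiteness-weighted (low saturation) centroid
ref=[]
for p in px:
    for it in range(3):
        w=np.clip(60-(im[...,2]-im[...,0]),0,60)*((xx-p[0])**2+(yy-p[1])**2<4.5**2); p=np.array([(w*xx).sum(),(w*yy).sum()])/w.sum()
    ref.append(p)
ref=np.array(ref); print(px.round(1),ref.round(1))
for q in(px,ref):
    P=atz(f,q,.1545); 
    for l,p in zip(loc,P): print("centre",(p[:2]-T(0,0,1.63,[[*l,0]])[0,:2]).round(4))
obs=[r.get_obs()["tcp_pos"]]
```

```text
[[239.6 157.6]
 [217.1 193.9]
 [240.1 192.1]] [[239.9 158.1]
 [217.2 193.5]
 [240.9 192.2]]
centre [0.591  0.2476]
centre [0.5908 0.2468]
centre [0.5926 0.2484]
centre [0.5895 0.2465]
centre [0.5921 0.2467]
centre [0.5923 0.2459]
```

Call:
apply_moves --pt "0.006 -0.012 0.0 0 0 0" --pt "0.006 -0.012 0.06 0 0 0" --pt "0.006 -0.012 0.13 0 0 0" --pt "0.006 -0.012 0.19 0 0 0" --pt "0.006 -0.012 0.208 0 0 0"

```text
clock: 7.85
tcp_pos: [0.5943, 0.2499, 0.135]
orientation: [3.139, 0.094, -0.004]
contact_force: [-0.0, 0.5, -2.1]
grip_width: 0.0125
gripper_force: 58.9
```

Run:
```python
from rel import *
plan()
fs=[r.grab_frame(n) for n in("top","side")]
a=np.hstack([cv2.resize(f["pixels"][u:u+57,v:v+57,::-1],(400,400),interpolation=cv2.INTER_CUBIC) for f,u,v in((fs[0],150,208),(fs[1],145,270))]); cv2.imwrite("pics/p2.png",a)
plan()
```

```text
t 7.85 tcp [0.5943 0.2499 0.135 ] yaw -1.5109 F [-0.   0.5 -2.1] w 0.0125 q [-1.    0.63  0.73  1.75 -0.5   0.96 -1.58]
t 7.95 tcp [0.5949 0.25   0.1361] yaw -1.5109 F [-1.4  0.2 -3.7] w 0.0129 q [-1.    0.63  0.73  1.75 -0.5   0.96 -1.58]
```

View pics/p2.png

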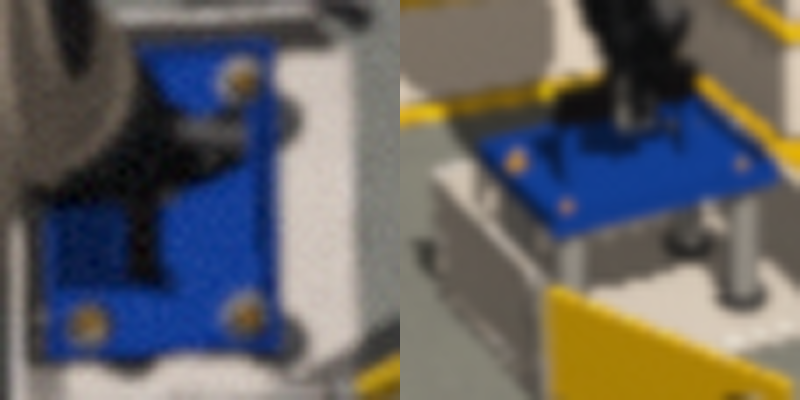

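```bash
cat > holes.py <<'E'
from rel import *
# compare non-blue hole blob centroid with brass centroid, per camera, on plane z
def cmp(f,zt,p=(.593,.2497,1.63),rad=4.2,tray="b"):
    im=f["pixels"].astype(float); yy,xx=np.mgrid[:400,:640]; out=[]
    for l,c0 in zip(XY,proj(f,T(*p,np.c_[XY,np.full(4,zt)]))):
        c=c0.copy()
        for it in range(4):
            k=(xx-c[0])**2+(yy-c[1])**2<rad**2
            sat=im[...,2]-im[...,0]           # blue minus red
            w=np.clip(40-sat,0,60)*k; c=np.array([(w*xx).sum(),(w*yy).sum()])/max(w.sum(),1)
        g=np.clip(im[...,0]-im[...,2]-30,0,None)*k
        b=np.array([(g*xx).sum(),(g*yy).sum()])/max(g.sum(),1)
        h=atz(f,[c],zt)[0]; q=atz(f,[b],.106)[0]
        out.append((l.tolist(),c.round(2).tolist(),b.round(2).tolist(),int(g.sum()),((q-h)[:2]*1000).round(1).tolist()))
    return out
E
python3 - <<'E'
from holes import *
for n in("top","side"):
    for o in cmp(r.grab_frame(n),.105): print(n,*o)
E
```

```text
top [-0.038, -0.058] [241.83, 161.03] [242.14, 161.0] 101 [-0.1, -1.3]
top [-0.038, 0.058] [242.7, 194.19] [242.86, 194.55] 127 [-1.4, -0.8]
top [0.038, -0.058] [219.53, 162.37] [0.0, 0.0] 0 [658.3, 922.5]
top [0.038, 0.058] [220.21, 195.58] [220.29, 195.52] 153 [0.0, -0.5]
side [-0.038, -0.058] [324.01, 164.77] [324.38, 165.22] 3444 [-1.1, -6.2]
side [-0.038, 0.058] [295.86, 181.09] [0.0, 0.0] 0 [-2349.3, 8550.3]
side [0.038, -0.058] [313.57, 155.77] [314.19, 157.35] 1243 [-4.6, -17.5]
side [0.038, 0.058] [283.6, 170.05] [286.0, 167.49] 41 [16.8, 15.6]
```

Call:
apply_moves --pt "-0.002 0.003 0.0 0 0 0" --pt "-0.002 0.003 0.02 0 0 0" --pt "-0.002 0.003 0.04 0 0 0" --pt "-0.002 0.003 0.06 0 0 0" --pt "-0.002 0.003 0.08 0 0 0"

```text
clock: 8.68
tcp_pos: [0.5947, 0.2495, 0.1165]
orientation: [3.14, 0.094, -0.0]
contact_force: [-0.1, 0.7, -2.3]
grip_width: 0.0129
gripper_force: 59.0
```

Call:
apply_moves --pt "0 0 0.04 0 0 0" --pt "0 0 0.09 0 0 0" --pt "0 0 0.14 0 0 0" --pt "0 0 0.19 0 0 0" --pt "0 0 0.215 0 0 0"

```text
clock: 9.3
tcp_pos: [0.5943, 0.2493, 0.062]
orientation: [3.14, 0.094, -0.002]
contact_force: [-0.3, -0.2, -2.6]
grip_width: 0.0129
gripper_force: 59.0
```

Call:
apply_moves --pt "0 0 0.005 0 0 0" --pt "0 0 0.01 0 0 0" --pt "0 0 0.015 0 0 0" --pt "0 0 0.022 0 0 0" --pt "0 0 0.022 0 0 0"

```text
clock: 9.93
tcp_pos: [0.5947, 0.2495, 0.0577]
orientation: [-3.14, -0.094, 0.0]
contact_force: [-0.7, -0.6, -2.1]
grip_width: 0.0131
gripper_force: 59.0
```

Call:
apply_moves --pt "0 0 0.003 0 0 0" --pt "0 0 0.006 0 0 0" --pt "0 0 0.009 0 0 0" --pt "0 0 0.009 0 0 0"

```text
clock: 10.42
tcp_pos: [0.5948, 0.2495, 0.0564]
orientation: [-3.139, -0.094, 0.0]
contact_force: [-3.7, -1.3, 6.6]
grip_width: 0.0133
gripper_force: 60.4
```

Call:
apply_moves --pt "0 0 0 0 0 0" --pt "0 0 0 0 0 0" --pt "0 0 0 0 0 0" --claw 0.5

```text
clock: 10.8
tcp_pos: [0.5949, 0.2495, 0.0555]
orientation: [-3.14, -0.094, -0.0]
contact_force: [-0.3, 0.3, -0.6]
grip_width: 0.0431
gripper_force: 0.0
```

Call:
apply_moves --pt "0 0 -0.1 0 0 0" --pt "0 0 -0.3 0 0 0" --pt "0 0 -0.53 0 0 0" --pt "0 0 -0.58 0 0 0"

```text
clock: 11.3
tcp_pos: [0.5971, 0.2496, 0.2047]
orientation: [-3.137, -0.093, -0.01]
contact_force: [0.5, -0.5, 0.4]
grip_width: 0.0427
gripper_force: 0.0
```

Run:
```python
from h import *
plan((.57,.05,.2,-1.65),(.5197,-.3854,.2,-1.905))
fs=[r.grab_frame(n) for n in("top","side")]
a=np.hstack([cv2.resize(f["pixels"][u:u+57,v:v+57,::-1],(400,400),interpolation=cv2.INTER_CUBIC) for f,u,v in((fs[0],150,208),(fs[1],155,270))]); cv2.imwrite("pics/p3.png",a)
```

```text
t 11.3 tcp [0.5971 0.2496 0.2047] yaw -1.5113 F [ 0.5 -0.5  0.4] w 0.0427 q [-1.04  0.56  0.79  1.7  -0.45  1.07 -1.62]
[-0.156, 0.791, 0.016, -0.002, -0.004, 0.088]
[-0.46, 2.517, 0.009, -0.002, -0.004, 0.251]
```

View pics/p3.png

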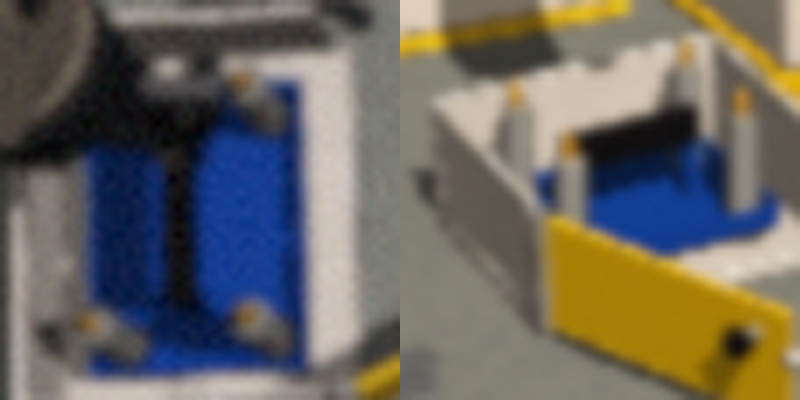

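Call:
apply_moves --pt "-0.03 0.15 0.01 0 0 0.018" --pt "-0.07 0.38 0.02 0 0 0.045" --pt "-0.12 0.62 0.02 0 0 0.07" --pt "-0.16 0.82 0.02 0 0 0.09" --pt "-0.2 1 0.02 0 0 0.11" --claw 1

```text
clock: 12.02
tcp_pos: [0.5582, -0.0049, 0.1937]
orientation: [3.136, -0.18, -0.004]
contact_force: [1.6, 0.2, 0.5]
grip_width: 0.0854
gripper_force: 0.0
```

Run:
```python
from h import *
plan((.5205,-.3848,.19,-1.905))
```

```text
t 12.03 tcp [ 0.5582 -0.0049  0.1937] yaw -1.6853 F [1.6 0.2 0.5] w 0.0854 q [-0.77  0.44  0.88  1.92 -0.41  0.97 -1.39]
[0.024, 1.527, 0.016, 0.001, 0.002, 0.14]
```

Call:
apply_moves --pt "0.004 0.25 0.0 0 0 0.025" --pt "0.008 0.5 0 0 0 0.05" --pt "0.012 0.75 0 0 0 0.075" --pt "0.016 1 0 0 0 0.1" --pt "0.016 1 0.01 0 0 0.14"

```text
clock: 12.65
tcp_pos: [0.5322, -0.2586, 0.192]
orientation: [3.092, -0.538, -0.003]
contact_force: [0.6, 1.5, -0.4]
grip_width: 0.0854
gripper_force: 0.0
```

Run:
```python
from h import *
plan((.5205,-.3848,.14,-1.905))
```

```text
t 12.65 tcp [ 0.5322 -0.2586  0.192 ] yaw -1.9156 F [ 0.6  1.5 -0.4] w 0.0854 q [-0.31  0.52  0.91  1.84 -0.48  1.01 -1.12]
[0.127, 0.49, 0.209, 0.002, 0.001, -0.007]
```

Call:
apply_moves --pt "0.05 0.18 0.05 0 0 -0.007" --pt "0.1 0.38 0.12 0 0 -0.007" --pt "0.127 0.49 0.18 0 0 -0.007" --pt "0.127 0.49 0.209 0 0 -0.007" --pt "0.127 0.49 0.209 0 0 -0.007"

```text
clock: 13.28
tcp_pos: [0.5252, -0.3764, 0.1387]
orientation: [-3.099, 0.502, 0.005]
contact_force: [0.3, 0.4, 0.0]
grip_width: 0.0855
gripper_force: 0.0
```

Run:
```python
from h import *
plan((.5205,-.3848,.0355,-1.905))
```

```text
t 13.28 tcp [ 0.5252 -0.3764  0.1387] yaw -1.8919 F [0.3 0.4 0. ] w 0.0855 q [-0.02  0.66  0.81  1.75 -0.57  0.99 -0.88]
[-0.006, 0.038, 0.413, -0.001, 0.002, 0.008]
```

Call:
apply_moves --pt "0 0 0.05 0 0 0.0" --pt "0 0 0.1 0 0 0.0" --pt "0 0 0.1 0 0 0.0"

```text
clock: 13.65
tcp_pos: [0.5254, -0.3768, 0.1143]
orientation: [-3.1, 0.501, 0.003]
contact_force: [0.7, -0.1, -0.3]
grip_width: 0.0853
gripper_force: 0.0
```

Run:
```python
from h import *
plan((.5205,-.3848,.036,-1.905))
f=r.grab_frame("side"); plan((.5205,-.3848,.036,-1.905))
```

```text
t 13.65 tcp [ 0.5254 -0.3768  0.1143] yaw -1.8915 F [ 0.7 -0.1 -0.3] w 0.0853 q [-0.01  0.69  0.79  1.76 -0.59  0.95 -0.86]
[-0.008, 0.037, 0.313, -0.001, 0.001, 0.009]
t 13.7 tcp [ 0.5256 -0.3774  0.1151] yaw -1.8919 F [ 0.3 -0.9 -0.6] w 0.0852 q [-0.01  0.69  0.79  1.76 -0.59  0.95 -0.86]
[-0.01, 0.035, 0.316, -0.0, 0.001, 0.008]
```

Call:
apply_moves --pt "-0.009 0.036 0.02 0 0 0.009" --pt "-0.009 0.036 0.14 0 0 0.009" --pt "-0.009 0.036 0.28 0 0 0.009" --pt "-0.009 0.036 0.314 0 0 0.009" --pt "-0.009 0.036 0.314 0 0 0.009"

```text
clock: 14.32
tcp_pos: [0.5204, -0.3866, 0.0374]
orientation: [3.097, -0.526, -0.0]
contact_force: [0.6, -0.7, 0.3]
grip_width: 0.0851
gripper_force: 0.0
```

Call:
apply_moves --pt "0 0 0 0 0 0" --pt "0 0 0 0 0 0" --pt "0 0 0 0 0 0" --pt "0 0 0 0 0 0" --claw 0 --newtons 60

```text
clock: 14.82
tcp_pos: [0.5209, -0.3861, 0.0376]
orientation: [3.097, -0.525, 0.001]
contact_force: [-3.6, 5.9, 11.2]
grip_width: 0.0128
gripper_force: 59.9
```

Call:
apply_moves --pt "0 0 -0.1 0 0 0" --pt "0 0 -0.25 0 0 0" --pt "0 0 -0.43 0 0 0" --pt "0 0 -0.6 0 0 0" --pt "0 0 -0.62 0 0 0"

```text
clock: 15.45
tcp_pos: [0.5216, -0.3871, 0.1948]
orientation: [3.096, -0.525, 0.007]
contact_force: [-0.3, -0.2, -2.5]
grip_width: 0.0127
gripper_force: 59.1
```

Run:
```python
from h import *
plan((.56,-.13,.19,-1.7),(.5947,.2495,.19,-1.512))
```

```text
t 15.45 tcp [ 0.5216 -0.3871  0.1948] yaw -1.9068 F [-0.3 -0.2 -2.5] w 0.0127 q [-0.04  0.61  0.87  1.7  -0.52  1.07 -0.92]
[-0.194, -1.022, 0.018, 0.001, -0.003, -0.132]
[-0.563, -2.5, 0.014, 0.001, -0.003, -0.251]
```

Call:
apply_moves --pt "-0.02 -0.12 0 0 0 -0.015" --pt "-0.06 -0.34 0 0 0 -0.04" --pt "-0.1 -0.56 0 0 0 -0.07" --pt "-0.15 -0.78 0 0 0 -0.1" --pt "-0.19 -1 0 0 0 -0.13"

```text
clock: 16.08
tcp_pos: [0.5571, -0.1317, 0.1904]
orientation: [-3.135, 0.204, 0.005]
contact_force: [0.8, 0.1, -3.6]
grip_width: 0.013
gripper_force: 59.2
```

Run:
```python
from h import *
plan((.5947,.2495,.192,-1.512))
```

```text
t 16.07 tcp [ 0.5571 -0.1317  0.1904] yaw -1.7007 F [ 0.8  0.1 -3.6] w 0.013 q [-0.53  0.47  0.87  1.89 -0.43  0.98 -1.16]
[-0.048, -1.532, -0.006, -0.0, 0.002, -0.12]
```

Call:
apply_moves --pt "-0.01 -0.22 0 0 0 -0.02" --pt "-0.02 -0.44 0 0 0 -0.04" --pt "-0.03 -0.66 0 0 0 -0.06" --pt "-0.03 -0.85 0 0 0 -0.08" --pt "-0.03 -1 0 0 0 -0.1"

```text
clock: 16.7
tcp_pos: [0.5822, 0.1174, 0.1902]
orientation: [3.141, 0.045, -0.005]
contact_force: [0.4, -0.1, -3.1]
grip_width: 0.013
gripper_force: 59.1
```

Run:
```python
from h import *
plan((.5947,.2495,.192,-1.512))
```

```text
t 16.7 tcp [0.5822 0.1174 0.1902] yaw -1.5419 F [ 0.4 -0.1 -3.1] w 0.013 q [-0.9   0.5   0.81  1.83 -0.42  1.   -1.45]
[0.065, -0.527, -0.008, 0.0, 0.002, -0.019]
```

Call:
apply_moves --pt "0.02 -0.18 0 0 0 -0.01" --pt "0.045 -0.36 -0.008 0 0 -0.019" --pt "0.065 -0.49 -0.008 0 0 -0.019" --pt "0.065 -0.527 -0.008 0 0 -0.019" --pt "0.065 -0.527 -0.008 0 0 -0.019"

```text
clock: 17.32
tcp_pos: [0.5955, 0.2464, 0.1927]
orientation: [3.139, 0.088, -0.003]
contact_force: [-0.2, -1.3, -3.4]
grip_width: 0.0129
gripper_force: 59.2
```

```bash
cat > yh.py <<'E'
from rel import *
def holes(f,zt,p,rad=4):
    # hole = low saturation blob within yellow; returns tray centre estimates
    hsv=cv2.cvtColor(f["pixels"],cv2.COLOR_RGB2HSV).astype(float); yy,xx=np.mgrid[:400,:640]
    for l,c in zip(XY,proj(f,T(*p,np.c_[XY,np.full(4,zt)]))):
        c0=c.copy()
        for it in range(4):
            k=(xx-c[0])**2+(yy-c[1])**2<rad**2
            w=np.clip(190-hsv[...,1],0,None)*k; c=np.array([(w*xx).sum(),(w*yy).sum()])/max(w.sum(),1)
        d=atz(f,[c],zt)[0]-atz(f,[c0],zt)[0]
        print(l,c.round(2),int(w.sum()),"off mm",(d[:2]*1000).round(1))
E
python3 - <<'E'
from yh import *
plan((.5947,.2495,.192,-1.512))
fs=[r.grab_frame(n) for n in("top","side")]
z=.192-.037+.005
for f in fs: holes(f,z,(.5927,.2497,1.63))
a=np.hstack([cv2.resize(f["pixels"][u:u+57,v:v+57,::-1],(400,400),interpolation=cv2.INTER_CUBIC) for f,u,v in((fs[0],145,200),(fs[1],135,270))]); cv2.imwrite("pics/p4.png",a)
plan((.5947,.2495,.192,-1.512))
E
```

```text
t 17.32 tcp [0.5955 0.2464 0.1927] yaw -1.5148 F [-0.2 -1.3 -3.4] w 0.0129 q [-1.03  0.57  0.78  1.71 -0.45  1.05 -1.61]
[-0.003, -0.012, 0.003, 0.001, 0.001, -0.002]
[-0.038 -0.058] [239.88 156.94] 476 off mm [-0.8 -4. ]
[-0.038  0.058] [240.57 191.57] 1984 off mm [ 0.9 -3.7]
[ 0.038 -0.058] [215.49 157.52] 7052 off mm [ 1.3 -0.1]
[0.038 0.058] [217.07 192.64] 519 off mm [ 1.3 -4. ]
[-0.038 -0.058] [2.71 2.72] 6444 off mm [-2253.3  7375.8]
[-0.038  0.058] [289.35 168.03] 5647 off mm [-31.3 -36.2]
[ 0.038 -0.058] [308.8  143.45] 5524 off mm [19.7 62.5]
[0.038 0.058] [283.75 148.75] 5967 off mm [15.9 66. ]
t 17.43 tcp [0.5962 0.2445 0.1936] yaw -1.5178 F [ 0.5 -0.9 -4.1] w 0.0129 q [-1.03  0.57  0.78  1.71 -0.45  1.05 -1.61]
[-0.005, -0.02, 0.006, 0.001, 0.001, -0.004]
```

View pics/p4.png

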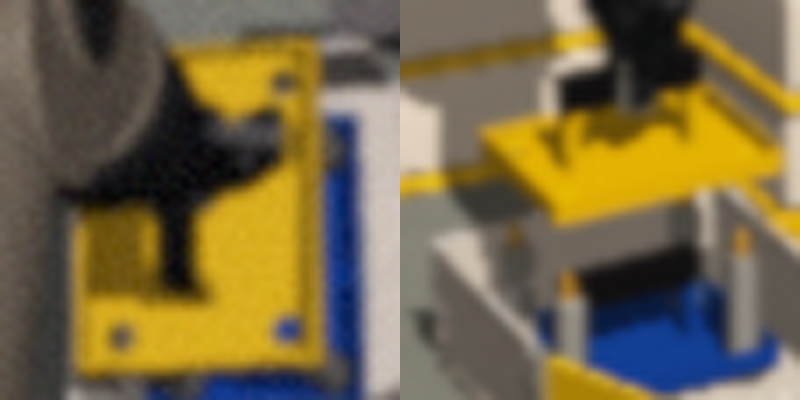

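Call:
apply_moves --pt "-0.0 -0.016 0.0 0 0 -0.002" --pt "-0.001 -0.016 0.05 0 0 -0.002" --pt "-0.001 -0.016 0.1 0 0 -0.002" --pt "-0.001 -0.016 0.15 0 0 -0.002" --pt "-0.001 -0.016 0.15 0 0 -0.002"

```text
clock: 18.05
tcp_pos: [0.5951, 0.2504, 0.1551]
orientation: [3.139, 0.092, -0.004]
contact_force: [-0.6, 0.2, -3.6]
grip_width: 0.013
gripper_force: 59.0
```

Run:
```python
from yh import *
for i in range(3):
    plan((.5947,.2495,.131,-1.512))
    f=r.grab_frame("top"); holes(f,.122,(.5927,.2497,1.63))
```

```text
t 18.05 tcp [0.5951 0.2504 0.1551] yaw -1.5124 F [-0.6  0.2 -3.6] w 0.013 q [-1.01  0.62  0.75  1.73 -0.49  0.99 -1.59]
[-0.002, 0.003, 0.096, 0.001, 0.002, -0.0]
[-0.038 -0.058] [240.76 159.1 ] 1137 off mm [1.6 0.6]
[-0.038  0.058] [241.53 193.04] 753 off mm [2.  0.6]
[ 0.038 -0.058] [218.47 160.49] 7186 off mm [ 0.8 -0.2]
[0.038 0.058] [218.53 194.39] 329 off mm [1.4 1.1]
t 18.1 tcp [0.5957 0.2505 0.1559] yaw -1.5125 F [ 0.3 -0.  -2.8] w 0.0132 q [-1.01  0.61  0.75  1.73 -0.49  0.99 -1.59]
[-0.004, 0.004, 0.1, 0.0, 0.001, -0.0]
[-0.038 -0.058] [240.71 158.96] 1285 off mm [2.  0.8]
[-0.038  0.058] [241.32 192.84] 1005 off mm [2.7 1.3]
[ 0.038 -0.058] [218.5  160.48] 7140 off mm [ 0.9 -0.3]
[0.038 0.058] [218.34 194.22] 381 off mm [2.  1.7]
t 18.15 tcp [0.5961 0.2505 0.1566] yaw -1.5126 F [ 0.5  0.  -3.8] w 0.0129 q [-1.01  0.61  0.75  1.73 -0.49  0.99 -1.59]
[-0.006, 0.004, 0.102, 0.0, 0.0, -0.0]
[-0.038 -0.058] [240.64 158.89] 1297 off mm [2.3 1.1]
[-0.038  0.058] [241.34 192.71] 1160 off mm [3.2 1.3]
[ 0.038 -0.058] [218.49 160.5 ] 7057 off mm [ 0.8 -0.3]
[0.038 0.058] [218.36 194.07] 377 off mm [2.5 1.7]
```

Call:
apply_moves --pt "-0.007 0.005 0.0 0 0 0" --pt "-0.007 0.005 0.0 0 0 0" --pt "-0.007 0.005 0.0 0 0 0" --pt "-0.007 0.005 0.005 0 0 0" --pt "-0.007 0.005 0.008 0 0 0"

```text
clock: 18.82
tcp_pos: [0.5943, 0.2494, 0.1546]
orientation: [3.14, 0.092, -0.0]
contact_force: [-0.2, 0.1, -3.3]
grip_width: 0.0131
gripper_force: 59.1
```

Run:
```python
from yh import *
for i in range(3):
    plan((.5947,.2495,.131,-1.512))
    f=r.grab_frame("top"); holes(f,.122,(.5927,.2497,1.63))
```

```text
t 18.82 tcp [0.5943 0.2494 0.1546] yaw -1.5123 F [-0.2  0.1 -3.3] w 0.0131 q [-1.01  0.61  0.75  1.74 -0.49  0.99 -1.59]
[0.002, -0.0, 0.094, 0.0, 0.0, -0.0]
[-0.038 -0.058] [241.31 159.23] 915 off mm [ 1.1 -1.2]
[-0.038  0.058] [241.79 193.22] 518 off mm [ 1.5 -0.3]
[ 0.038 -0.058] [218.47 160.45] 7249 off mm [ 1.  -0.2]
[0.038 0.058] [218.74 194.56] 249 off mm [0.9 0.3]
t 18.88 tcp [0.5942 0.2494 0.1545] yaw -1.5123 F [-0.2  0.  -3.6] w 0.013 q [-1.01  0.61  0.75  1.74 -0.49  0.99 -1.59]
[0.002, -0.0, 0.094, 0.0, 0.0, -0.0]
[-0.038 -0.058] [241.15 159.25] 882 off mm [ 1.1 -0.7]
[-0.038  0.058] [241.71 193.23] 500 off mm [ 1.4 -0.1]
[ 0.038 -0.058] [218.48 160.49] 7289 off mm [ 0.8 -0.2]
[0.038 0.058] [218.75 194.66] 276 off mm [0.5 0.3]
t 18.93 tcp [0.5943 0.2493 0.1545] yaw -1.5123 F [-0.3  0.1 -3.5] w 0.0129 q [-1.01  0.61  0.75  1.74 -0.49  0.99 -1.59]
[0.002, -0.001, 0.094, 0.0, 0.0, -0.0]
[-0.038 -0.058] [241.24 159.27] 936 off mm [ 1. -1.]
[-0.038  0.058] [241.76 193.22] 529 off mm [ 1.4 -0.2]
[ 0.038 -0.058] [218.49 160.46] 7276 off mm [ 0.9 -0.2]
[0.038 0.058] [218.76 194.66] 259 off mm [0.6 0.3]
```

Call:
apply_moves --pt "-0.002 0 0.01 0 0 0" --pt "-0.002 0 0.022 0 0 0" --pt "-0.002 0 0.034 0 0 0" --pt "-0.002 0 0.046 0 0 0" --pt "-0.002 0 0.054 0 0 0"

```text
clock: 19.6
tcp_pos: [0.5938, 0.2493, 0.1409]
orientation: [3.14, 0.092, -0.0]
contact_force: [0.3, 0.2, -2.7]
grip_width: 0.0131
gripper_force: 59.1
```

Run:
```python
from yh import *
f=r.grab_frame("top"); plan((.5947,.2495,.131,-1.512))
a=cv2.resize(f["pixels"][150:207,205:262,::-1],(400,400),interpolation=cv2.INTER_CUBIC); cv2.imwrite("pics/p5.png",a)
```

```text
t 19.65 tcp [0.5937 0.2493 0.1407] yaw -1.5123 F [-0.5 -0.2 -4. ] w 0.0126 q [-1.    0.63  0.74  1.75 -0.5   0.96 -1.58]
[0.004, -0.001, 0.039, 0.0, 0.0, -0.0]
```

Call:
apply_moves --pt "0 0 0.008 0 0 0" --pt "0 0 0.016 0 0 0" --pt "0 0 0.024 0 0 0" --pt "0 0 0.032 0 0 0" --pt "0 0 0.034 0 0 0"

```text
clock: 20.27
tcp_pos: [0.5938, 0.2493, 0.1325]
orientation: [3.14, 0.092, -0.0]
contact_force: [0.7, -1.0, -3.2]
grip_width: 0.013
gripper_force: 59.1
```

Call:
apply_moves --pt "0 0 0.002 0 0 0" --pt "0 0 0.004 0 0 0" --pt "0 0 0.006 0 0 0" --pt "0 0 0.006 0 0 0"

```text
clock: 20.78
tcp_pos: [0.5939, 0.2493, 0.1317]
orientation: [-3.14, -0.092, -0.0]
contact_force: [-2.5, -0.2, 1.6]
grip_width: 0.0131
gripper_force: 59.9
```

Contact at the expected height; press slightly, release, rise.

Call:
apply_moves --pt "0 0 0.002 0 0 0" --pt "0 0 0.004 0 0 0" --pt "0 0 0.004 0 0 0"

```text
clock: 21.15
tcp_pos: [0.5939, 0.2494, 0.1316]
orientation: [-3.139, -0.092, 0.0]
contact_force: [-5.3, -0.8, 10.1]
grip_width: 0.0131
gripper_force: 61.2
```

Call:
apply_moves --pt "0 0 0 0 0 0" --pt "0 0 0 0 0 0" --pt "0 0 0 0 0 0" --claw 0.5

```text
clock: 21.52
tcp_pos: [0.594, 0.2493, 0.1301]
orientation: [3.14, 0.092, 0.0]
contact_force: [0.5, -0.3, -0.1]
grip_width: 0.0428
gripper_force: 0.0
```

Call:
apply_moves --pt "0 0 -0.06 0 0 0" --pt "0 0 -0.2 0 0 0" --pt "0 0 -0.4 0 0 0" --pt "0 0 -0.42 0 0 0" --pt "0 0 -0.42 0 0 0"

```text
clock: 22.15
tcp_pos: [0.594, 0.2494, 0.236]
orientation: [-3.139, -0.092, -0.002]
contact_force: [-0.5, 0.5, 0.0]
grip_width: 0.0426
gripper_force: 0.0
```

Run:
```python
from yh import *
f=r.grab_frame("top"); g=r.grab_frame("side")
a=np.hstack([cv2.resize(F["pixels"][u:u+57,v:v+57,::-1],(400,400),interpolation=cv2.INTER_CUBIC) for F,u,v in((f,150,208),(g,150,270))]); cv2.imwrite("pics/p5.png",a)
# door geometry (robot frame): carrier .594,.2494,yaw 1.63
C=(.594,.2494,1.63); h=T(*C,[[-.083,.0955,0]])[0]
for a in(1.15,.9,.5,.2,0,-.03):
    p=T(h[0],h[1],C[2]-a,[[-.003,-.105,0],[-.003,-.181,0]]); n=T(0,0,C[2]-a,[[-1,0,0]])[0]; print(a,"push",p[0,:2].round(4),"tip",p[1,:2].round(3),"n",n[:2].round(3))
plan((.5,.03,.2,0))
```

```text
1.15 push [0.5494 0.0664] tip [ 0.584 -0.001] n [-0.887 -0.462]
0.9 push [0.5714 0.0807] tip [0.622 0.024] n [-0.745 -0.667]
0.5 push [0.5973 0.1134] tip [0.666 0.081] n [-0.427 -0.904]
0.2 push [0.6071 0.1432] tip [0.682 0.133] n [-0.14 -0.99]
0 push [0.6086 0.1641] tip [0.684 0.169] n [ 0.059 -0.998]
-0.03 push [0.6084 0.1673] tip [0.684 0.174] n [ 0.089 -0.996]
t 22.25 tcp [0.5931 0.2493 0.2343] yaw -1.5122 F [-0.7 -0.3 -0.3] w 0.0428 q [-1.05  0.53  0.81  1.67 -0.42  1.12 -1.64]
[-0.423, 0.854, 0.138, -0.001, 0.001, -0.963]
```

View pics/p5.png

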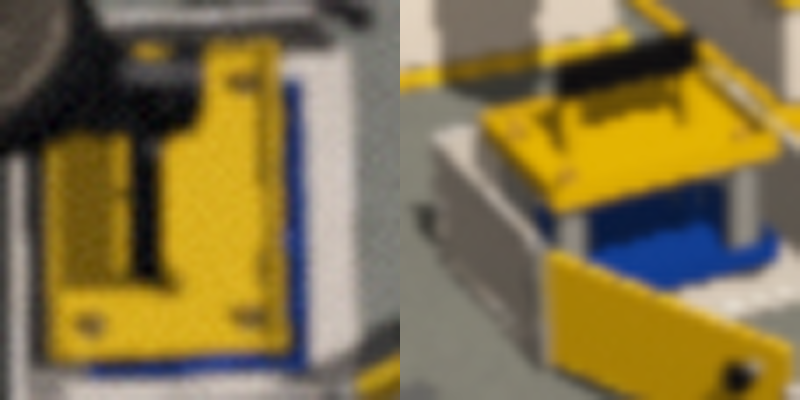

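Call:
apply_moves --pt "-0.1 0.2 0 0 0 0" --pt "-0.2 0.4 0.0 0 0 0" --pt "-0.31 0.62 0.05 0 0 0" --pt "-0.4 0.81 0.13 0 0 0" --pt "-0.4 0.82 0.13 0 0 0" --claw 0

```text
clock: 22.88
tcp_pos: [0.5025, 0.0347, 0.2008]
orientation: [3.14, 0.081, -0.008]
contact_force: [-0.2, 0.7, 0.2]
grip_width: 0.0
gripper_force: 0.0
```

Call:
apply_moves --pt "0 0 0 0 0 0" --pt "0 0 0 0 0 0"

```text
clock: 23.12
tcp_pos: [0.5067, 0.0403, 0.2027]
orientation: [3.14, 0.096, 0.0]
contact_force: [0.1, -0.5, -0.2]
grip_width: 0.0003
gripper_force: 0.0
```

Run:
```python
from yh import *
plan((.503,.042,.05,-1.512))
```

```text
t 23.12 tcp [0.5067 0.0403 0.2027] yaw -1.5099 F [ 0.1 -0.5 -0.2] w 0.0003 q [-0.93  0.32  0.9   2.02 -0.31  0.94 -1.38]
[-0.015, -0.008, 0.611, 0.0, -0.0, 0.001]
```

Call:
apply_moves --pt "-0.015 -0.008 0.1 0 0 0" --pt "-0.015 -0.008 0.3 0 0 0" --pt "-0.015 -0.008 0.5 0 0 0" --pt "-0.015 -0.008 0.611 0 0 0" --pt "-0.015 -0.008 0.611 0 0 0"

```text
clock: 23.75
tcp_pos: [0.5012, 0.0413, 0.0483]
orientation: [3.139, 0.095, -0.006]
contact_force: [-0.5, 0.1, 0.4]
grip_width: 0.0001
gripper_force: 0.0
```

Run:
```python
from yh import *
C=(.594,.2494,1.63); h=T(*C,[[-.083,.0955,0]])[0]
def at(a,s=.014): return (*T(h[0],h[1],C[2]-a,[[-.003-s,-.105,0]])[0,:2],.05,-1.512)
plan(*[at(a) for a in(1.15,1.0,.85,.7,.55,.4,.3,.2,.1,0)])
```

```text
t 23.75 tcp [0.5012 0.0413 0.0483] yaw -1.5106 F [-0.5  0.1  0.4] w 0.0001 q [-0.73  0.56  0.67  2.13 -0.59  0.64 -1.16]
[0.147, -0.065, -0.008, 0.001, 0.002, 0.001]
[0.208, -0.086, -0.008, 0.001, 0.002, 0.001]
[0.264, -0.116, -0.008, 0.001, 0.002, 0.001]
[0.315, -0.154, -0.008, 0.001, 0.002, 0.001]
[0.36, -0.199, -0.009, 0.001, 0.002, 0.001]
[0.398, -0.25, -0.009, 0.001, 0.002, 0.001]
[0.419, -0.287, -0.009, 0.001, 0.002, 0.001]
[0.436, -0.326, -0.009, 0.001, 0.002, 0.001]
[0.449, -0.367, -0.009, 0.001, 0.002, 0.001]
[0.458, -0.408, -0.009, 0.001, 0.002, 0.001]
```

Call:
apply_moves --pt "0.075 -0.04 -0.008 0 0 0" --pt "0.147 -0.065 -0.008 0 0 0" --pt "0.208 -0.086 -0.008 0 0 0" --pt "0.264 -0.116 -0.008 0 0 0" --pt "0.315 -0.154 -0.008 0 0 0"

```text
clock: 24.38
tcp_pos: [0.5793, 0.0842, 0.0523]
orientation: [-3.14, -0.092, -0.0]
contact_force: [-0.4, -0.0, -0.3]
grip_width: -0.0001
gripper_force: 0.4
```

Run:
```python
from yh import *
C=(.594,.2494,1.63); h=T(*C,[[-.083,.0955,0]])[0]
def at(a,s=.014): return (*T(h[0],h[1],C[2]-a,[[-.003-s,-.105,0]])[0,:2],.05,-1.512)
plan(*[at(a) for a in(.7,.55,.4,.3,.2,.1,0)])
```

```text
t 24.38 tcp [0.5793 0.0842 0.0523] yaw -1.5124 F [-0.4 -0.  -0.3] w -0.0001 q [-0.74  0.66  0.66  1.94 -0.59  0.74 -1.24]
[-0.007, -0.002, 0.009, -0.0, -0.0, -0.0]
[0.038, -0.047, 0.009, -0.0, -0.0, -0.0]
[0.076, -0.098, 0.009, -0.0, -0.0, -0.0]
[0.097, -0.135, 0.009, -0.0, -0.0, -0.0]
[0.114, -0.174, 0.009, -0.0, -0.0, -0.0]
[0.127, -0.215, 0.009, -0.0, -0.0, -0.0]
[0.135, -0.256, 0.009, -0.0, -0.0, -0.0]
```

Call:
apply_moves --pt "0.038 -0.047 0.005 0 0 0" --pt "0.076 -0.098 0.005 0 0 0" --pt "0.097 -0.135 0.005 0 0 0" --pt "0.114 -0.174 0.005 0 0 0" --pt "0.12 -0.19 0.005 0 0 0"

```text
clock: 25.0
tcp_pos: [0.6058, 0.1337, 0.0506]
orientation: [-3.14, -0.093, -0.0]
contact_force: [0.2, 0.0, 0.6]
grip_width: 0.0001
gripper_force: 0.3
```

Run:
```python
from yh import *
C=(.594,.2494,1.63); h=T(*C,[[-.083,.0955,0]])[0]
def at(a,s=.014): return (*T(h[0],h[1],C[2]-a,[[-.003-s,-.105,0]])[0,:2],.05,-1.512)
f=r.grab_frame("top");g=r.grab_frame("side")
a=np.hstack([cv2.resize(F["pixels"][u:u+70,v:v+70,::-1],(400,400),interpolation=cv2.INTER_CUBIC) for F,u,v in((f,150,208),(g,150,270))]); cv2.imwrite("pics/p6.png",a)
plan(*[at(a) for a in(.2,.1,0)])
```

```text
t 25.1 tcp [0.6058 0.1334 0.0507] yaw -1.5117 F [0.2 0.2 0.3] w -0.0 q [-0.79  0.71  0.66  1.86 -0.6   0.79 -1.31]
[-0.004, 0.016, 0.003, -0.0, -0.0, 0.0]
[0.009, -0.024, 0.003, -0.0, -0.0, 0.0]
[0.018, -0.066, 0.003, -0.0, -0.0, 0.0]
```

Call:
apply_moves --pt "0.008 -0.02 0 0 0 0" --pt "0.012 -0.035 0 0 0 0" --pt "0.015 -0.05 0 0 0 0" --pt "0.016 -0.058 0 0 0 0" --pt "0.017 -0.066 0 0 0 0"

```text
clock: 25.72
tcp_pos: [0.6083, 0.1429, 0.051]
orientation: [3.134, 0.084, -0.002]
contact_force: [-4.1, -12.9, 4.5]
grip_width: -0.0001
gripper_force: 7.8
```

Call:
apply_moves --pt "0 -0.006 0 0 0 0" --pt "0 -0.012 0 0 0 0" --pt "0 -0.018 0 0 0 0"

```text
clock: 26.1
tcp_pos: [0.6088, 0.1509, 0.0512]
orientation: [3.137, 0.088, 0.0]
contact_force: [-2.0, -10.2, 5.3]
grip_width: 0.0002
gripper_force: 5.1
```

Call:
apply_moves --pt "0 -0.005 0 0 0 0" --pt "0 -0.01 0 0 0 0" --pt "0 -0.01 0 0 0 0"

```text
clock: 26.48
tcp_pos: [0.6088, 0.151, 0.0512]
orientation: [3.135, 0.085, 0.0]
contact_force: [-1.9, -13.1, 6.2]
grip_width: 0.0
gripper_force: 8.8
```

```bash
cat > door.py <<'E'
from yh import *
h=T(.5927,.2497,1.63,[[-.083,.0955,0]])[0]
f=r.grab_frame("side"); plan()
hsv=cv2.cvtColor(f["pixels"],cv2.COLOR_RGB2HSV); Y=cv2.inRange(hsv,(15,130,60),(32,255,255))>0
for a in(.15,.1,.05,0.,-.05):
    D=np.array([[-.003,y,z] for y in(0.,-.181) for z in(.013,.089)])
    q=proj(f,T(h[0],h[1],1.63-a,D))[[0,1,3,2]]; m=np.zeros((400,640),np.uint8); cv2.fillPoly(m,[q.round().astype(int)],1)
    ring=(cv2.dilate(m,np.ones((7,7)))-m)>0
    print(a,"in",round(Y[m>0].mean(),3),"ring",round(Y[ring].mean(),3),q.round(1).tolist())
E
python3 door.py
```

```text
t 26.52 tcp [0.6087 0.151  0.0512] yaw -1.5165 F [ -2.  -11.8   6.5] w 0.0003 q [-0.81  0.72  0.67  1.84 -0.6   0.8  -1.35]
0.15 in 0.714 ring 0.128 [[291.2, 201.0], [290.5, 185.1], [332.2, 177.8], [332.1, 193.4]]
0.1 in 0.764 ring 0.097 [[291.3, 201.0], [290.5, 185.1], [331.4, 176.8], [331.3, 192.4]]
0.05 in 0.796 ring 0.073 [[291.3, 201.0], [290.5, 185.1], [330.6, 175.8], [330.5, 191.4]]
0.0 in 0.823 ring 0.046 [[291.3, 201.0], [290.6, 185.1], [329.6, 174.9], [329.6, 190.4]]
-0.05 in 0.834 ring 0.041 [[291.4, 201.0], [290.6, 185.1], [328.6, 174.0], [328.5, 189.5]]
```

Call:
apply_moves --pt "0 -0.01 0 0 0 0" --pt "0 -0.02 0 0 0 0" --pt "0 -0.02 0 0 0 0"

```text
clock: 26.9
tcp_pos: [0.6087, 0.151, 0.0513]
orientation: [3.13, 0.079, 0.001]
contact_force: [-2.0, -21.7, 6.2]
grip_width: -0.0003
gripper_force: 13.4
```

Call:
apply_moves --pt "0 0.05 0 0 0 0" --pt "0 0.18 0 0 0 0" --pt "0 0.3 -0.1 0 0 0" --pt "0 0.35 -0.35 0 0 0" --pt "0 0.35 -0.5 0 0 0"

```text
clock: 27.52
tcp_pos: [0.6147, 0.0714, 0.1802]
orientation: [-3.14, -0.086, -0.006]
contact_force: [0.4, 0.3, 0.3]
grip_width: -0.0001
gripper_force: 0.0
```

```bash
python3 door.py
python3 - <<'E'
from yh import *
f=r.grab_frame("side"); C=(.5927,.2497,1.63); h=T(*C,[[-.083,.0955,0]])[0]
m=mask(f,(15,130,60),(32,255,255),proj(f,T(*C,[[-.083,0,.05]]))[0],26)
# tip columns: yellow at the free edge
hsv=cv2.cvtColor(f["pixels"],cv2.COLOR_RGB2HSV)
D=np.array([[x,y,z] for x in(-.003,.003) for y in(0.,-.181) for z in(.013,.089)])
sel=np.r_[0:14,44:48]
S=sup(hull(m))
g=lambda p:(sup(proj(f,T(h[0]+p[1],h[1]+p[2],C[2]-p[0],D)))-S-.8)[sel]
q=least_squares(lambda p:np.r_[g(p),p[1:]/.002*.3],[.1,0,0],loss="soft_l1",x_scale=[.1,.01,.01]); print(q.x.round(4),q.fun.round(1))
for n in("top","side"):
  F=r.grab_frame(n)
  for t,z in dict(mug=0,jar=0,brush=0,tub=0,bowl=0,door_push=.051).items():
    for q in r.landmark_of(F,t)[:1]: print(n,t,round(q["conf"],2),atz(F,q["point"],z).round(3))
E
```

```text
t 27.57 tcp [0.6172 0.072  0.1846] yaw -1.5154 F [ 1.8 -1.1  2.5] w -0.0001 q [-0.78  0.54  0.8   1.78 -0.46  1.   -1.32]
0.15 in 0.771 ring 0.187 [[291.2, 201.0], [290.5, 185.1], [332.2, 177.8], [332.1, 193.4]]
0.1 in 0.832 ring 0.144 [[291.3, 201.0], [290.5, 185.1], [331.4, 176.8], [331.3, 192.4]]
0.05 in 0.876 ring 0.103 [[291.3, 201.0], [290.5, 185.1], [330.6, 175.8], [330.5, 191.4]]
0.0 in 0.915 ring 0.057 [[291.3, 201.0], [290.6, 185.1], [329.6, 174.9], [329.6, 190.4]]
-0.05 in 0.934 ring 0.055 [[291.4, 201.0], [290.6, 185.1], [328.6, 174.0], [328.5, 189.5]]
[-0.0181  0.0002 -0.0009] [-0.4 -0.2  0.1  0.3  0.4  0.4  0.3 -0.  -0.3 -0.7 -0.6 -0.1  0.3  0.3
  0.2  0.1 -0.1 -0.3  0.  -0.1]
top mug 0.76 [[0.747 0.01  0.   ]]
top jar 0.61 [[ 0.299 -0.252  0.   ]]
top brush 0.9 [[0.385 0.073 0.   ]]
top tub 0.67 [[0.362 0.481 0.   ]]
top bowl 0.94 [[ 0.547 -0.597  0.   ]]
side mug 0.86 [[0.748 0.03  0.   ]]
side jar 0.58 [[ 0.313 -0.261  0.   ]]
side brush 0.69 [[0.383 0.089 0.   ]]
side bowl 0.82 [[ 0.553 -0.583  0.   ]]
side door_push 0.94 [[0.597 0.146 0.051]]
```

Call:
apply_moves --pt "0 0.05 -0.1 0 0 0" --pt "0 0.05 -0.1 0 0 0" --pt "0 0.05 -0.1 0 0 0"

```text
clock: 28.7
tcp_pos: [0.6138, 0.0622, 0.2002]
orientation: [-3.14, -0.092, 0.001]
contact_force: [-0.2, 0.4, -1.1]
grip_width: -0.0001
gripper_force: 0.0
```

Run:
```python
from yh import *
f=r.grab_frame("top"); holes(f,.099,(.5927,.2497,1.63)); plan()
print(r.hand_in())
```

```text
[-0.038 -0.058] [244.07 161.79] 6398 off mm [-2.  -6.3]
[-0.038  0.058] [242.99 194.75] 6558 off mm [-0.1  0. ]
[ 0.038 -0.058] [220.28 162.83] 190 off mm [-1.6 -0.7]
[0.038 0.058] [220.75 196.33] 83 off mm [-1.6 -0.7]
t 28.75 tcp [0.6136 0.0624 0.1999] yaw -1.5117 F [ 0.4  0.  -0.2] w -0.0002 q [-0.78  0.52  0.81  1.77 -0.43  1.04 -1.32]
the job is handed in; nothing more can be done
None
```

The job is handed in at about 29 s: the blue tray sits on the lower tier and the yellow tray on the upper, and the door went past its catch and measures shut to within about 0.02 rad. The bystanders read as unmoved within camera accuracy. The arm was clear of everything.

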